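# Feel along the sprung pads of a sanding fixture

## Robot

A 7-joint arm with a two-finger parallel gripper is mounted at the origin on a cart in front of the work surface, level with it; the furniture and walls round the work are solid. World frame = base frame: x ahead of the robot, y to its left, z up, the work surface at z = 0. Lengths are in m, angles in rad, forces in N, time in s.
With the tool pointing down it reaches from about 0.35 to 0.9 m from the base axis. Payload 8.1 kg.
Tool frame: the origin (TCP) lies midway between the tips of the shut fingers; the grasp point (between the pads) lies 19 mm behind it (arm.pinch_z is the distance from the TCP to the grasp point, in m); z points along the fingers, y is the direction in which the jaws open and shut (so a half turn about z gives the same grasp; the last joint's range is limited). The gripper opens to 92 mm and grips with 3 to 60 N. Pads are 19 mm wide; open, the fingers measure 130 mm over their backs; the gripper's body (75 mm by 190 mm) begins 47 mm behind the grasp point.
Start: joints at [-1.233, 0.434, 0.025, 1.573, -0.012, 1.134, -0.075], TCP at [0.267, 0.565, 0.198] pointing down, gripper open.
Joint ranges: [-2.62, 2.62], [-0.44, 2.09], [-1.27, 1.32], [0.08, 2.57], [-1.32, 4.46], [0.12, 2], [-2.74, 2.74]. Speed limits (rad/s): [2.22, 2.22, 3.01, 3.01, 3.14, 3.14, 3.14].

## Interface

Orientations are given as a rotation vector (axis times angle).
In Python, from cell import arm, eyes gives the robot as it stands.
- The arm moves only by the tool apply_moves, never from a script. Its argument "targets" is one flat list of numbers, 5 for each row, row after row: the closure, from 0 (fully open) to 1 (shut), then the shift along the tool's x, y, z each as a share of 40 cm, from -1 to 1, then the turn about the tool's z as a share of pi/2 rad, from -1 to 1. A call has 1 to 20 rows; each row shifts and turns the commanded pose from where the row before left it, along the tool's axes as they then stand; what a row does not reach is not made up. A row lasts 1/8 s, in which the tool goes at most 62.5 mm and 10.7 degrees, less where a joint would pass 70% of its speed; a pose out of reach is approached as far as the arm can. A call with a number of a shift or a turn outside -1 to 1 is refused whole. A call with a gripper value outside its range is refused whole. The fingers move at their own pace and stop on an object; "grip_force" is the grip in N (left out, the last holds). Time passes only in rows, so rows that do not move let the fingers close. It gives the time, the measured TCP pose, the force and the opening at its end, in the units of the state.
- arm.observe(): the state, without advancing time (a new reading comes with each control period).
- eyes.get_image(name): name is "side" or "top"; returns the picture (480x640x3 uint8, red, green, blue); there is no depth.
- eyes.camera_params(name): a dict with "camera_matrix" (3x3 intrinsics, pixels), "xyz" and "attitude" of the camera in the world. Camera axes: x right, y down, z forward; pixel columns grow to the right and rows downward; lengths in m; the calibration is good to about 2 mm. A picture is of the moment at which its call begins. camera_params takes no time and is no camera call.
- arm.sign_off(): hands the job in, once; it reports no verdict.
The state is a dict: "clock": time; "joints": joint angles; "dq": joint speeds; "joint_efforts": joint torques, N m; "position": TCP position; "ee_rot": TCP orientation; "force": force on the tool from outside, world axes, zero at the start; "ft_torque": the same for the moment, N m; "width": opening from 0.0 (shut) to 1.0 (fully open).
Only numpy, scipy, OpenCV 4.12 (cv2) and the standard library are available. Lean on these libraries where they do the work, as an engineer would, in place of code of your own. Each camera call takes 0.05 s, during which the arm holds its last target.

## Task

Check that the five dome pads of the fixture board move freely: run the fingertips lightly along the bowed row from the pad next to the stop block to the last one at the other end, staying low over the line between pads and pushing each pad a few millimetres down as you pass. Do not press hard, shift or lift the board, or disturb the things on and around it; finish clear, with all pads sprung back up.

Things in the scene. Friction and masses are not known exactly. Their poses are not given: they have to be found in the camera images.
- board: plywood fixture board 140 x 310 x 22 mm, about 1.2 to 1.8 kg, loose on the bench, turned any way. Origin: centre of its underside; x across, y along, z up. A dark stop block (110 x 22 mm, 24 mm above the board) is screwed across its -y end, where the row begins. Five grey dome pads stand in a bowed row (radius 150 mm, bulging to +x, 54 mm pad to pad, a thin pencilled line through them).
- pad0_top (a point): top of dome pad 1 of 5 as it stands at rest (the point stays with the board when the pad goes down), the pad nearest the stop block, its centre about 45 mm from the block's face: 6.5 mm above the board's upper face, 28.5 mm above the bench. The pad is 41 mm in diameter, a shallow dome of 36 mm radius
- pad0 (a joint): how far pad 1 is pushed down: 0 up, 0.006 all the way (nearly flush with the board); spring 0.6 N/mm, about 1 N to start, 4.5 N all the way; it springs back by itself
- pad1_top (a point): top of dome pad 2 of 5 as it stands at rest (the point stays with the board when the pad goes down): 6.5 mm above the board's upper face, 28.5 mm above the bench. The pad is 41 mm in diameter, a shallow dome of 36 mm radius
- pad1 (a joint): how far pad 2 is pushed down: 0 up, 0.006 all the way (nearly flush with the board); spring 0.6 N/mm, about 1 N to start, 4.5 N all the way; it springs back by itself
- pad2_top (a point): top of dome pad 3 of 5 as it stands at rest (the point stays with the board when the pad goes down): 6.5 mm above the board's upper face, 28.5 mm above the bench. The pad is 41 mm in diameter, a shallow dome of 36 mm radius
- pad2 (a joint): how far pad 3 is pushed down: 0 up, 0.006 all the way (nearly flush with the board); spring 0.6 N/mm, about 1 N to start, 4.5 N all the way; it springs back by itself
- pad3_top (a point): top of dome pad 4 of 5 as it stands at rest (the point stays with the board when the pad goes down): 6.5 mm above the board's upper face, 28.5 mm above the bench. The pad is 41 mm in diameter, a shallow dome of 36 mm radius
- pad3 (a joint): how far pad 4 is pushed down: 0 up, 0.006 all the way (nearly flush with the board); spring 0.6 N/mm, about 1 N to start, 4.5 N all the way; it springs back by itself
- pad4_top (a point): top of dome pad 5 of 5 as it stands at rest (the point stays with the board when the pad goes down), the pad farthest from the stop block: 6.5 mm above the board's upper face, 28.5 mm above the bench. The pad is 41 mm in diameter, a shallow dome of 36 mm radius
- pad4 (a joint): how far pad 5 is pushed down: 0 up, 0.006 all the way (nearly flush with the board); spring 0.6 N/mm, about 1 N to start, 4.5 N all the way; it springs back by itself
- gap0 (a point): point on the board's upper face (22 mm above the bench), on the line half-way between pads 1 and 2
- gap1 (a point): point on the board's upper face (22 mm above the bench), on the line half-way between pads 2 and 3
- gap2 (a point): point on the board's upper face (22 mm above the bench), on the line half-way between pads 3 and 4
- gap3 (a point): point on the board's upper face (22 mm above the bench), on the line half-way between pads 4 and 5
- pencil: yellow pencil, 96 mm long, lying on the board in the hollow of the bow; a bystander; origin under its middle
- small_offcut: bare wooden offcut 40 x 50 x 20 mm lying on the board in the hollow of the bow; a bystander; origin under its middle
- half_log: split birch half log 71 x 142 x 42 mm, left of the board; a bystander; origin under its middle
- screw_tub: clear tub of screws 77 x 130 x 50 mm, left behind the board; a bystander; origin under its middle. Behind it stands a tall fixed paper rack (beyond world x 0.70, y 0.15 to 0.40): keep the arm in front of that
- nail_tub: clear tub of nails 103 x 117 x 88 mm, right of the board; a bystander; origin under its middle
- bit_box: small blue carton 53 x 56 x 62 mm, right of the board; a bystander; origin under its middle
- screwdriver: blue screwdriver 170 mm long, in front to the right; a bystander; origin under its middle

How it is judged:
On the way, in this order (a step that is already met when the one before it is completed fails the run):
1. pad 1 from the stop block is pushed down by more than 2 mm under the fingertips (value of joint pad0 above 0.002 m and contact force between the fingers and board above 0.3 N), for 0.05 s.
2. the fingertips pass low (not more than about 35 mm up) along the line between pads 1 and 2, within 14 mm of its middle (horizontal distance between the grasp point and gap0 below 0.014 m and z of the grasp point in the frame of gap0 below 0.055 m), for 0.02 s.
3. pad 2 from the stop block is pushed down by more than 2 mm under the fingertips (value of joint pad1 above 0.002 m and contact force between the fingers and board above 0.3 N), for 0.05 s.
4. the fingertips pass low (not more than about 35 mm up) along the line between pads 2 and 3, within 14 mm of its middle (horizontal distance between the grasp point and gap1 below 0.014 m and z of the grasp point in the frame of gap1 below 0.055 m), for 0.02 s.
5. pad 3 from the stop block is pushed down by more than 2 mm under the fingertips (value of joint pad2 above 0.002 m and contact force between the fingers and board above 0.3 N), for 0.05 s.
6. the fingertips pass low (not more than about 35 mm up) along the line between pads 3 and 4, within 14 mm of its middle (horizontal distance between the grasp point and gap2 below 0.014 m and z of the grasp point in the frame of gap2 below 0.055 m), for 0.02 s.
7. pad 4 from the stop block is pushed down by more than 2 mm under the fingertips (value of joint pad3 above 0.002 m and contact force between the fingers and board above 0.3 N), for 0.05 s.
8. the fingertips pass low (not more than about 35 mm up) along the line between pads 4 and 5, within 14 mm of its middle (horizontal distance between the grasp point and gap3 below 0.014 m and z of the grasp point in the frame of gap3 below 0.055 m), for 0.02 s.
9. pad 5 from the stop block is pushed down by more than 2 mm under the fingertips (value of joint pad4 above 0.002 m and contact force between the fingers and board above 0.3 N), for 0.05 s.
At the end, for the whole second after the job is handed in: All five pads are up again (less than 1 mm down) and the board lies flat and still, its middle and both ends of the row within 15 mm of where they were (value of joint each of pad0, pad1, pad2, pad3, pad4 below 0.001 m and distance of each of board, pad0_top, pad4_top from where it was at the start of the episode below 0.015 m and angle between board's own z axis and vertical below 0.03 rad and linear speed of board below 0.01 m/s); the robot touches nothing.
It fails at once if the fingers press on the board or its pads with more than 20 N (contact force between the fingers and board above 20 N).
It fails at once if the board or either end of its row is shoved more than 15 mm (distance of any of board, pad0_top, pad4_top from where it was at the start of the episode above 0.015 m).
It fails at once if the board is lifted or tipped (height (world z) of board above 0.008 m or angle between board's own z axis and vertical above 0.06 rad).
It fails at once if a bystander is moved by more than 25 mm (distance of any of pencil, small_offcut, half_log, screw_tub, nail_tub, bit_box, screwdriver from where it was at the start of the episode above 0.025 m).
It also fails if it takes over 54 s, if anything falls off the work surface, if the arm or the gripper's body presses on something with over 40 N, if the wrist force passes 120 N, or if a joint passes its speed limit or range.

## Working session

There is one attempt and no reset: what is moved stays moved. The work goes in short steps, Python scripts to look and compute and a tool call to move; the robot and the scene stay as the last step left them, time stands still between calls to the robot, and variables do not carry over. Pictures are saved under pics/ and viewed, and the job is handed in when it is done.

Besides the shell and the picture viewer there is one more tool, called after ">>>" by a JSON object that holds its "method" and its "body". apply_moves: Moves the arm, as the interface text tells. Its arguments: {"type":"object","properties":{"targets":{"type":"array"},"grip_force":{"type":"number"}},"required":["targets"]}

```bash
ls; mkdir -p pics
python3 - <<'E'
from cell import arm, eyes
import cv2
print(arm.observe()); print(arm.pinch_z)
for n in("side","top"):
    cv2.imwrite(f"pics/{n}0.png",eyes.get_image(n)[:,:,::-1]); print(eyes.camera_params(n))
E
```

```text
pics
{'clock': 0.0, 'joints': array([-1.23260557,  0.43518725,  0.02495315,  1.57410422, -0.01159226,
        1.13397429, -0.07511193]), 'dq': array([ 0.00068061,  0.00043187, -0.00092337,  0.00110399, -0.00060405,
        0.00052146,  0.00129081]), 'joint_efforts': array([ 1.98145462e-04, -6.67833924e+01,  9.85514224e-01, -3.14460683e+01,
       -6.03449321e-02,  4.27435257e-02,  1.52960279e-04]), 'position': array([0.26647149, 0.56473927, 0.19746421]), 'ee_rot': array([-6.86849846e-01, -3.06538522e+00,  2.38012469e-03]), 'force': array([-0.53121487, -0.30100105, -0.63452356]), 'ft_torque': array([-0.03210551,  0.0571913 ,  0.0136428 ]), 'width': 0.9977428762976632}
0.0188
{'camera_matrix': array([[487.43679357,   0.        , 318.45084146],
       [  0.        , 487.43679357, 235.30556384],
       [  0.        ,   0.        ,   1.        ]]), 'xyz': array([-0.38004304, -0.0491074 ,  1.07402995]), 'attitude': array([-1.81657871,  1.78315157, -0.67217264])}
{'camera_matrix': array([[510.99214516,   0.        , 318.973878  ],
       [  0.        , 510.99214516, 239.69754057],
       [  0.        ,   0.        ,   1.        ]]), 'xyz': array([ 0.37078278, -0.04813753,  1.3181158 ]), 'attitude': array([-2.11920803,  2.18322491, -0.1427308 ])}
```

View pics/top0.png

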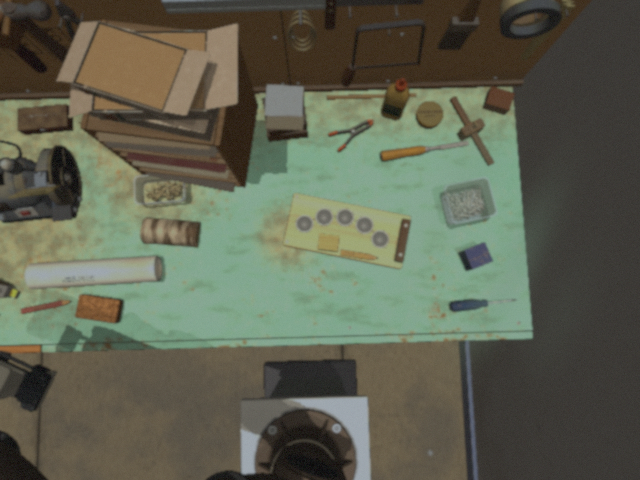

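View pics/side0.png

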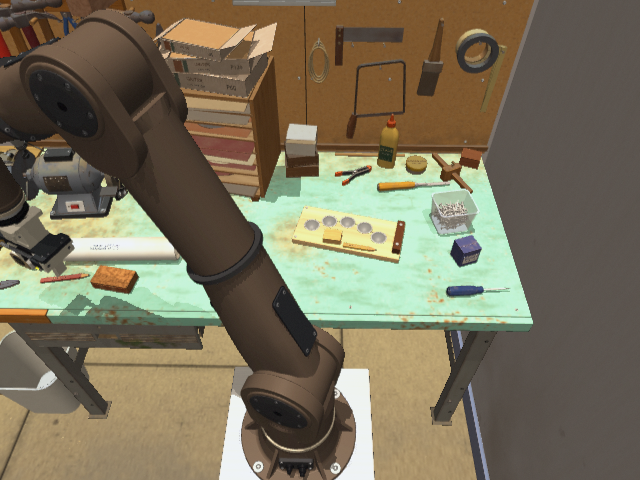

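The top view shows the board, with the stop block at about (402,240). The pads run from (380,239) on the right to (305,224) on the left. The pencil and offcut are on the near side, and the arm is clear of the board. I'll enlarge the crops next.

Run:
```python
import cv2
a=cv2.imread("pics/top0.png")[185:275,275:419]; cv2.imwrite("pics/topc.png",cv2.resize(a,None,fx=5.5,fy=5.5,interpolation=cv2.INTER_CUBIC))
a=cv2.imread("pics/side0.png")[200:270,285:413]; cv2.imwrite("pics/sidec.png",cv2.resize(a,None,fx=6,fy=6,interpolation=cv2.INTER_CUBIC))
```

```text
(no output)
```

View pics/topc.png

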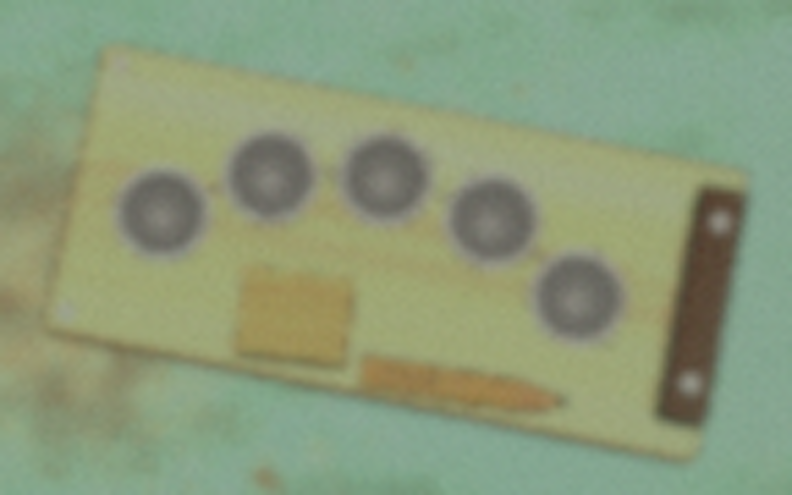

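View pics/sidec.png

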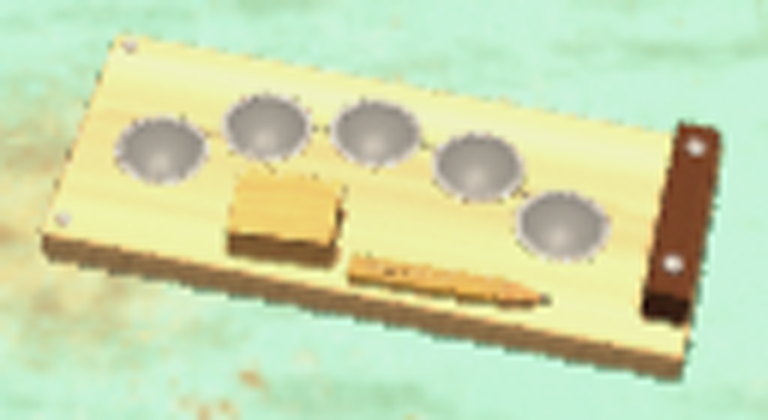

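```bash
cat > h.py <<'E'
import numpy as np
from cell import arm, eyes
from scipy.spatial.transform import Rotation as R
from scipy.optimize import least_squares
def ray(name,uv,z):
    c=eyes.camera_params(name);K=c['camera_matrix'];Rm=R.from_rotvec(c['attitude']).as_matrix()
    d=(Rm@np.linalg.inv(K)@np.c_[uv,np.ones(len(uv))].T).T
    return c['xyz']+d*((z-c['xyz'][2])/d[:,2])[:,None]
def fit(P):
    th=np.arange(-2,3)*2*np.arcsin(27/150)
    T=np.c_[150*np.cos(th)-150,150*np.sin(th)]/1000
    f=lambda p:(T@np.array([[np.cos(p[2]),np.sin(p[2])],[-np.sin(p[2]),np.cos(p[2])]])+p[:2]-P).ravel()
    s=least_squares(f,[*P[2],0]); return s.x,f(s.x).reshape(-1,2),f(s.x).reshape(-1,2)+P
E
python3 - <<'E'
from h import *
np.set_printoptions(precision=4,suppress=True)
t=np.array([(577,297),(492,220),(386,177),(271,175),(162,213)])/5.5+[275,185]-.4
s=np.array([(563,225),(479,166),(376,132),(268,127),(162,150)])/6+[285,200]-.4
for n,uv in(("top",t),("side",s)):
    P=ray(n,uv,.0225)[:,:2]; p,r,F=fit(P); print(n,P,np.linalg.norm(np.diff(P,axis=0),axis=1)); print(p,np.degrees(p[2]),r*1e3);print(F)
c=np.array([(105,45),(748,172),(692,460),(50,328)])/5.5+[275,185]-.4
P=ray("top",c,.022)[:,:2];print(P,np.linalg.norm(np.diff(P,axis=0),axis=1))
print(R.from_rotvec(arm.observe()['ee_rot']).as_matrix())
E
```

```text
top [[ 0.5435 -0.2038]
 [ 0.5809 -0.1658]
 [ 0.6028 -0.117 ]
 [ 0.6054 -0.0633]
 [ 0.5889 -0.0118]] [0.0534 0.0534 0.0538 0.054 ]
[ 0.6027 -0.1167 -0.2332] -13.363818161528437 [[-0.3418 -0.913 ]
 [ 0.048  -0.3862]
 [-0.076   0.3274]
 [ 0.1732  0.4996]
 [ 0.1966  0.4722]]
[[ 0.5431 -0.2047]
 [ 0.581  -0.1662]
 [ 0.6027 -0.1167]
 [ 0.6055 -0.0628]
 [ 0.5891 -0.0114]]
side [[ 0.5401 -0.2038]
 [ 0.5774 -0.1654]
 [ 0.5991 -0.1159]
 [ 0.6014 -0.0629]
 [ 0.5851 -0.0112]] [0.0535 0.0541 0.0531 0.0542]
[ 0.5991 -0.1161 -0.2297] -13.159117460822147 [[-0.3025 -0.4969]
 [ 0.0768 -0.2354]
 [ 0.0137 -0.279 ]
 [ 0.2728  0.6518]
 [-0.0607  0.3596]]
[[ 0.5398 -0.2043]
 [ 0.5775 -0.1657]
 [ 0.5991 -0.1161]
 [ 0.6017 -0.0622]
 [ 0.5851 -0.0108]]
[[ 0.67    0.013 ]
 [ 0.6001 -0.2865]
 [ 0.4661 -0.2534]
 [ 0.5364  0.0416]] [0.3075 0.1381 0.3033]
[[-0.9044  0.4267 -0.0005]
 [ 0.4267  0.9044 -0.0013]
 [-0.0001 -0.0014 -1.    ]]
```

The two views agree to about 3.5 mm. Both fit the bow (54 mm pitch, residuals under 1 mm), and the board measures about 305 x 138 mm. I'll use the mean of the two. The jaws already lie roughly along the row, so I'll shut the fingers and move high towards pad 1.

>>> {"method": "apply_moves", "body": {"targets": [1,0,0,0,0,1,-0.04,-0.04,0,0,1,-0.08,-0.08,0,0,1,-0.08,-0.08,0,0,1,-0.08,-0.08,0,0,1,-0.08,-0.08,0,0,1,-0.08,-0.08,0,0,1,-0.08,-0.08,0,0,1,-0.08,-0.08,0,0,1,-0.08,-0.08,0,0,1,-0.08,-0.08,0,0], "grip_force": 10}}

```text
clock: 1.48
position: [0.4122, 0.1592, 0.1984]
ee_rot: [0.687, 3.065, 0.001]
force: [0.4, -0.2, 0.5]
width: 0.005
```

>>> {"method": "apply_moves", "body": {"targets": [1,-0.08,-0.08,0,0,1,-0.08,-0.08,0,0,1,-0.08,-0.08,0,0,1,-0.08,-0.08,0,0,1,-0.08,-0.08,0,0,1,-0.08,-0.08,0,0,1,-0.08,-0.08,0,0,1,-0.04,-0.04,0,0,1,0,0,0,0,1,0,0,0,0]}}

```text
clock: 2.72
position: [0.5263, -0.1577, 0.198]
ee_rot: [-0.686, -3.065, -0.001]
force: [-0.1, 0.2, 0.2]
width: 0.008
```

```bash
cat > d.py <<'E'
from h import *
import sys
np.set_printoptions(precision=4,suppress=True)
th=np.arange(-2,2.1,.5)*2*np.arcsin(27/150); a=np.radians(-13.26)
T=np.c_[150*np.cos(th)-150,150*np.sin(th)]/1000
W=T@np.array([[np.cos(a),np.sin(a)],[-np.sin(a),np.cos(a)]])+[.601,-.1164]
o=arm.observe();Rm=R.from_rotvec(o['ee_rot']).as_matrix()
print(o['position'],o['force'],o['width'])
print("world",W)
D=np.vstack([W[0]-o['position'][:2],np.diff(W,axis=0)])
print("moves",(Rm.T@np.c_[D,np.zeros(len(D))].T).T/.4)
E
python3 d.py
```

```text
[ 0.5263 -0.1577  0.198 ] [-0.1006  0.2225  0.1602] 0.00811740598267838
world [[ 0.5416 -0.2045]
 [ 0.5622 -0.1869]
 [ 0.5794 -0.1659]
 [ 0.5924 -0.1421]
 [ 0.601  -0.1164]
 [ 0.6048 -0.0896]
 [ 0.6037 -0.0625]
 [ 0.5978 -0.036 ]
 [ 0.5872 -0.0111]]
moves [[-0.0845 -0.0894 -0.0001]
 [-0.0279  0.0618  0.    ]
 [-0.0164  0.0658  0.    ]
 [-0.0043  0.0676  0.    ]
 [ 0.008   0.0673  0.    ]
 [ 0.02    0.0648  0.    ]
 [ 0.0313  0.0601  0.0001]
 [ 0.0416  0.0535  0.0001]
 [ 0.0506  0.0451  0.0001]]
```

>>> {"method": "apply_moves", "body": {"targets": [1,-0.042,-0.045,0.05,0,1,-0.042,-0.044,0.08,0,1,0,0,0.08,0,1,0,0,0.08,0,1,0,0,0.06,0,1,0,0,0.02,0,1,0,0,0,0,1,0,0,0,0]}}

```text
clock: 3.72
position: [0.5425, -0.2053, 0.0513]
ee_rot: [0.686, 3.064, 0.0]
force: [-0.3, -0.2, -0.7]
width: 0.006
```

Run:
```python
from h import *
import cv2
o=arm.observe();print(o['position'],o['force'])
for n in("side","top"):
    im=eyes.get_image(n)[:,:,::-1]; cv2.imwrite(f"pics/{n}1.png",im)
    y,x=(160,250)
    cv2.imwrite(f"pics/{n}1c.png",cv2.resize(im[160:280,270:430],None,fx=4.5,fy=4.5,interpolation=cv2.INTER_CUBIC))
    c=eyes.camera_params(n);Rm=R.from_rotvec(c['attitude']).as_matrix()
    q=c['camera_matrix']@Rm.T@(o['position']-c['xyz']);q=q[:2]/q[2];print(n,q,(q-[270,160])*4.5)
```

```text
[ 0.5424959  -0.20529773  0.05131917] [-0.25630719 -0.22034118 -0.68212783]
side [379.84826808 229.75916268] [494.31720635 313.91623206]
top [381.44893659 237.41421473] [501.52021466 348.36396627]
```

View pics/side1c.png

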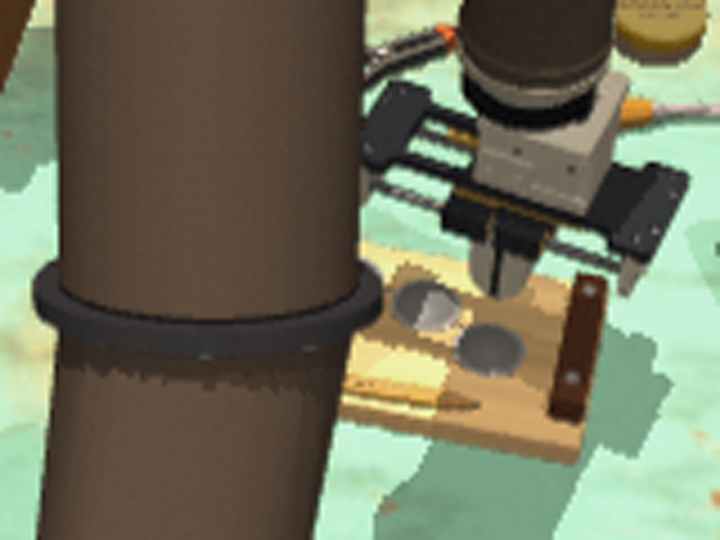

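View pics/top1c.png

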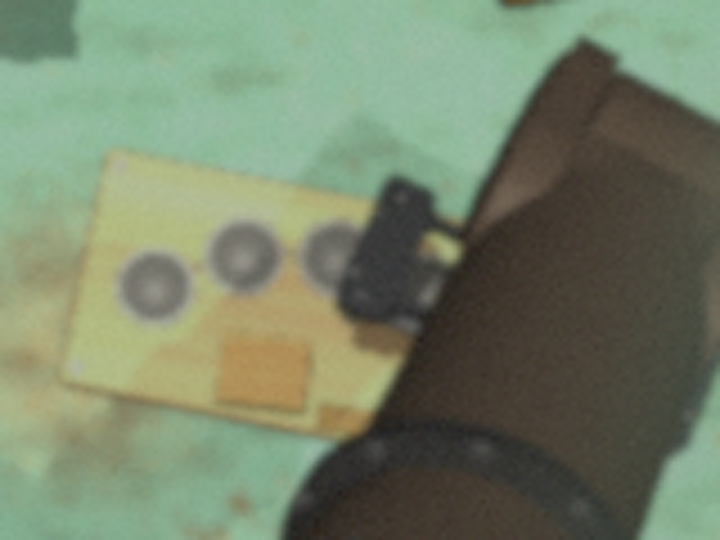

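The side view shows the shut tips ending at about crop (497,297), behind and above pad 1 at (489,349). My projection of the TCP is about 4 px lower, at (494,314). I need to resolve that before pressing, so I'll enlarge the tip.

Run:
```python
from h import *
import cv2
im=cv2.imread("pics/side1.png")
cv2.imwrite("pics/side1d.png",cv2.resize(im[200:260,350:420],None,fx=10,fy=10,interpolation=cv2.INTER_CUBIC))
o=arm.observe();c=eyes.camera_params("side");Rm=R.from_rotvec(c['attitude']).as_matrix()
T=R.from_rotvec(o['ee_rot']).as_matrix()
print(o['position'],o['clock'])
def pr(p):
    q=c['camera_matrix']@Rm.T@(p-c['xyz']);return (q[:2]/q[2]-[350,200])*10
for d in [(0,0,0),(.0095,0,0),(-.0095,0,0),(0,.019,0),(0,-.019,0),(0,0,-.0188)]: print(d,pr(o['position']+T@np.array(d)))
print("pad1",pr(np.array([.5416,-.2045,.0285])),"10mm x",pr(np.array([.5516,-.2045,.0285])))
```

```text
[ 0.54240613 -0.20542221  0.05122699] 3.825
(0, 0, 0) [298.91408425 298.05277727]
(0.0095, 0, 0) [286.44405452 320.629279  ]
(-0.0095, 0, 0) [311.28278908 275.65972031]
(0, 0.019, 0) [236.3190475  275.91479883]
(0, -0.019, 0) [362.01649181 320.37019749]
(0, 0, -0.0188) [305.28620888 253.12302658]
pad1 [288.32101395 353.32217771] 10mm x [286.11788973 327.14014216]
```

View pics/side1d.png

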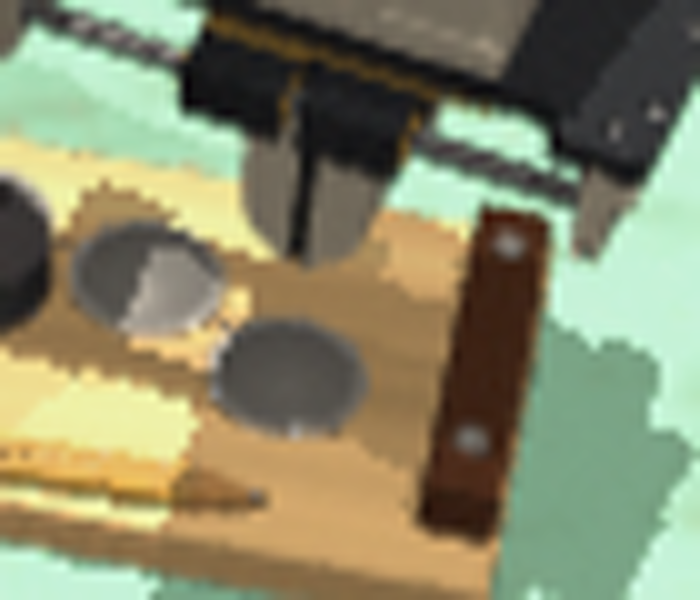

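The visible tips end higher in the picture than the model TCP, at (305,265) against (299,298). This could be rounded tips or an offset. I'll descend in small steps and use the force to find the contact height.

>>> {"method": "apply_moves", "body": {"targets": [1,0,0,0.02,0,1,0,0,0.02,0,1,0,0,0.01,0,1,0,0,0,0,1,0,0,0,0]}}

```text
clock: 4.45
position: [0.5418, -0.2055, 0.0303]
ee_rot: [0.687, 3.066, -0.0]
force: [-1.0, 0.5, -0.7]
width: 0.004
```

Run:
```python
from h import *
import cv2
o=arm.observe();print(o['position'],o['force'],o['ft_torque'])
im=eyes.get_image("side")[:,:,::-1]
cv2.imwrite("pics/side2d.png",cv2.resize(im[200:260,350:420],None,fx=10,fy=10,interpolation=cv2.INTER_CUBIC))
```

```text
[ 0.54178635 -0.20549301  0.03025015] [-0.98061118  0.47708315 -0.65549407] [0.02849188 0.00304051 0.04107963]
```

View pics/side2d.png

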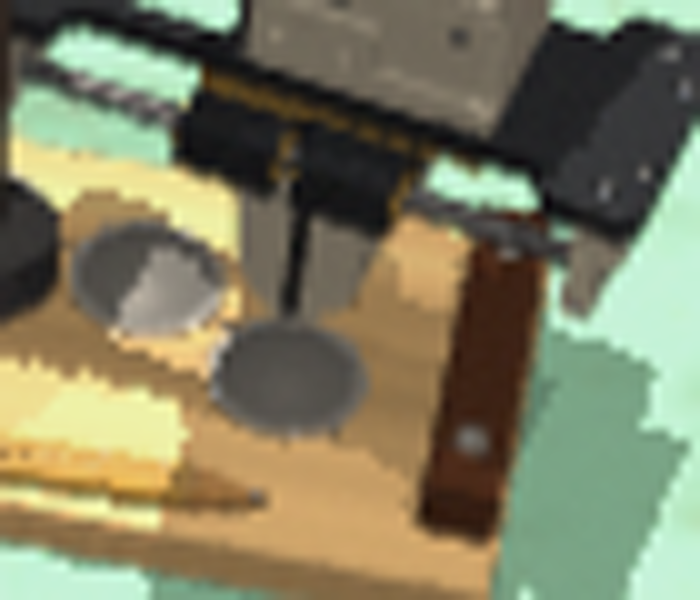

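The tips now appear just at pad 1's far rim, at (290,315), with the same constant offset. That means the visible tip is either about 14 mm higher or about 13 mm further in x than the model. There is no contact yet at z = 0.030, so I'll probe down gently.

>>> {"method": "apply_moves", "body": {"targets": [1,0,0,0.005,0,1,0,0,0.005,0,1,0,0,0,0,1,0,0,0,0]}}

```text
clock: 5.0
position: [0.5417, -0.2054, 0.0262]
ee_rot: [0.687, 3.066, 0.0]
force: [0.4, -0.5, 0.6]
width: 0.006
```

Run:
```python
from h import *
import cv2
o=arm.observe();print(o['position'],o['force'],o['ft_torque'])
im=eyes.get_image("side")[:,:,::-1]
cv2.imwrite("pics/side3d.png",cv2.resize(im[200:260,350:420],None,fx=10,fy=10,interpolation=cv2.INTER_CUBIC))
```

```text
[ 0.54172732 -0.20542438  0.02623742] [ 0.42865127 -0.54601047  0.5527328 ] [-0.04648605 -0.04074606  0.0259785 ]
```

View pics/side3d.png

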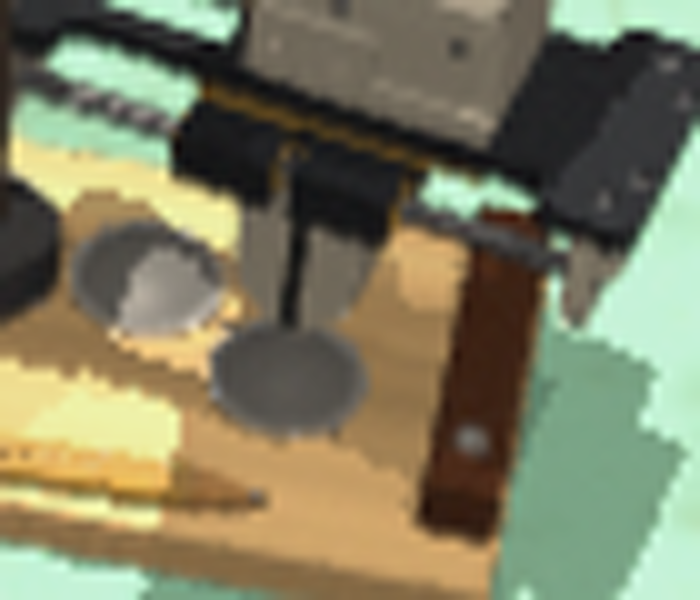

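The tip end coincides with the dome's far silhouette at about (290,322), so height and lateral offset are still ambiguous. A further 2 mm at a time should decide it. The tip will either appear over the dome or go behind it.

>>> {"method": "apply_moves", "body": {"targets": [1,0,0,0.005,0,1,0,0,0.003,0,1,0,0,0,0,1,0,0,0,0]}}

```text
clock: 5.55
position: [0.5417, -0.2054, 0.023]
ee_rot: [0.687, 3.066, 0.0]
force: [-0.1, 0.1, -0.4]
width: 0.007
```

Run:
```python
from h import *
import cv2
o=arm.observe();print(o['position'],o['force'],o['ft_torque'])
im=eyes.get_image("side")[:,:,::-1]
cv2.imwrite("pics/side4d.png",cv2.resize(im[205:255,350:410],None,fx=12,fy=12,interpolation=cv2.INTER_CUBIC))
```

```text
[ 0.54173341 -0.20540725  0.02301411] [-0.11308319  0.1241514  -0.36828365] [0.00931437 0.00183713 0.03988285]
```

View pics/side4d.png

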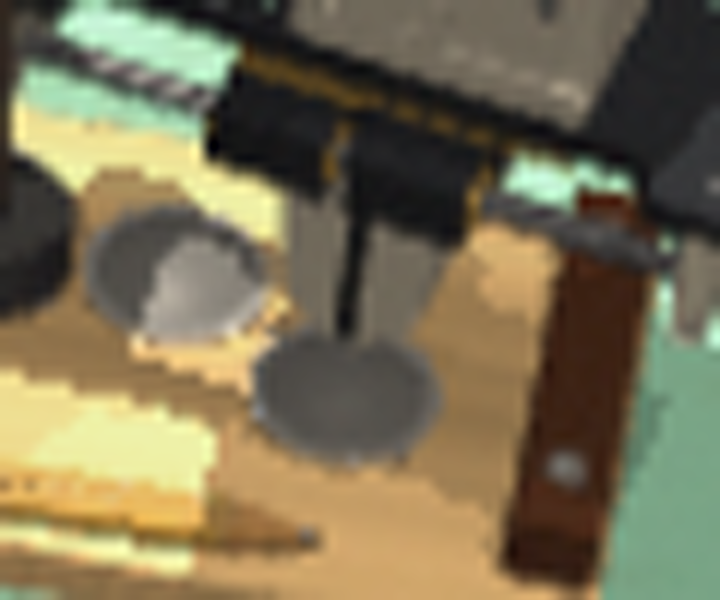

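Run:
```python
from h import *
import cv2
im=eyes.get_image("side"); cv2.imwrite("pics/side5.png",im[:,:,::-1])
a=cv2.imread("pics/side1.png")[:,:,::-1].astype(int); b=im.astype(int)
for x in (373,376,378,379,381,384): print(x,[tuple(map(int,(a[y,x].mean(),b[y,x].mean()))) for y in range(224,244)])
```

```text
373 [(202, 151), (126, 143), (121, 106), (118, 110), (140, 110), (198, 139), (200, 187), (188, 109), (161, 97), (98, 97), (77, 76), (72, 72), (74, 73), (74, 75), (76, 74), (80, 80), (90, 90), (106, 102), (132, 116), (155, 153)]
376 [(172, 102), (197, 101), (122, 100), (118, 100), (118, 101), (120, 102), (119, 102), (111, 101), (88, 89), (70, 69), (73, 72), (76, 75), (77, 78), (80, 80), (82, 82), (82, 82), (82, 81), (85, 84), (104, 98), (137, 119)]
378 [(94, 98), (89, 93), (117, 81), (120, 73), (117, 52), (117, 38), (117, 35), (112, 17), (80, 30), (72, 62), (76, 74), (76, 77), (80, 80), (82, 83), (87, 85), (85, 86), (83, 85), (86, 84), (94, 93), (121, 112)]
379 [(20, 19), (49, 20), (104, 22), (120, 26), (117, 28), (117, 33), (118, 45), (113, 46), (90, 52), (71, 76), (74, 80), (77, 77), (80, 78), (83, 83), (85, 85), (85, 86), (85, 84), (89, 84), (125, 97), (160, 127)]
381 [(103, 101), (104, 102), (108, 102), (122, 102), (117, 101), (117, 102), (119, 102), (117, 102), (103, 98), (75, 81), (74, 73), (75, 75), (77, 78), (80, 79), (80, 81), (81, 81), (81, 80), (85, 83), (100, 94), (135, 121)]
384 [(102, 51), (109, 101), (130, 102), (125, 102), (120, 101), (118, 101), (119, 103), (118, 110), (120, 112), (109, 109), (99, 99), (85, 83), (74, 74), (76, 75), (76, 75), (80, 79), (88, 87), (103, 103), (115, 114), (131, 126)]
```

Dome pixels from row 233 down are unchanged and the finger ends at rows 231 to 232, so the tip is behind the pad (+x). The measured TCP and the cameras disagree laterally. I'll triangulate the gripper's left end block, which both cameras saw in picture 1.

```bash
cat >> h.py <<'E'
def tri(us,ut):
    A=[];b=[]
    for n,uv in(("side",us),("top",ut)):
        c=eyes.camera_params(n);d=R.from_rotvec(c['attitude']).as_matrix()@np.linalg.inv(c['camera_matrix'])@np.array([*uv,1.]);d/=np.linalg.norm(d)
        M=np.eye(3)-np.outer(d,d);A.append(M);b.append(M@c['xyz'])
    x,r,_,_=np.linalg.lstsq(np.vstack(A),np.hstack(b),rcond=None);return x,np.sqrt(r)
E
python3 - <<'E'
from h import *
import cv2
S=cv2.imread("pics/side1.png")[160:230,335:430];T=cv2.imread("pics/top1.png")[190:245,330:400]
cv2.imwrite("pics/cmp.png",np.vstack([cv2.resize(S,(475,350),interpolation=cv2.INTER_CUBIC),np.pad(cv2.resize(T,(318,250),interpolation=cv2.INTER_CUBIC),((0,0),(0,157),(0,0)))]))
print(tri((358.9,186.7),(356.7,214.4)))
E
```

```text
(array([ 0.57896233, -0.13758165,  0.18137551]), array([0.0026473]))
```

View pics/cmp.png

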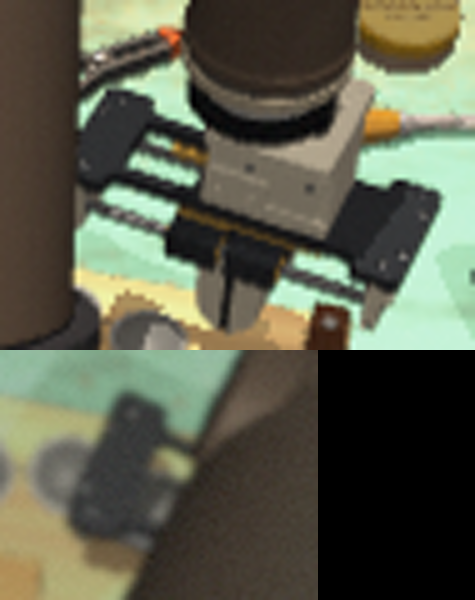

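Run:
```python
from h import *
np.set_printoptions(precision=4,suppress=True)
f=lambda s,t: tri((335+s[0]/5,160+s[1]/5),(330+t[0]/4.543,190+(t[1]-350)/4.545))
for s,t in [((115,92),(122,393)),((155,100),(163,405)),((80,155),(75,530)),((120,185),(148,542)),((115,140),(118,467))]: print(f(s,t))
T=np.array([[-.9044,.4267,0],[.4267,.9044,0],[0,0,-1.]])
p=np.array([.5424,-.2053,.0513])
for x in (-.0375,.0375):
  for z in (-.066,-.1): print(x,z,p+T@np.array([x,.095,z]))
```

```text
(array([ 0.6137, -0.138 ,  0.1798]), array([0.0006]))
(array([ 0.6068, -0.1587,  0.1805]), array([0.0014]))
(array([ 0.542 , -0.1134,  0.2003]), array([0.0043]))
(array([ 0.5375, -0.1426,  0.1838]), array([0.0064]))
(array([ 0.5764, -0.1356,  0.1791]), array([0.0021]))
-0.0375 -0.066 [ 0.6169 -0.1354  0.1173]
-0.0375 -0.1 [ 0.6169 -0.1354  0.1513]
0.0375 -0.066 [ 0.549  -0.1034  0.1173]
0.0375 -0.1 [ 0.549  -0.1034  0.1513]
```

The end block triangulates laterally within about 3 mm of where the tool frame puts it. So the xy position is right, and it's the height where the tips look 15 to 20 mm short. I'll continue down in small steps and watch the force.

>>> {"method": "apply_moves", "body": {"targets": [1,0,0,0.003,0,1,0,0,0.002,0,1,0,0,0,0,1,0,0,0,0]}}

```text
clock: 6.15
position: [0.5417, -0.2054, 0.021]
ee_rot: [0.687, 3.066, 0.0]
force: [1.2, 1.2, 0.6]
width: 0.005
```

```bash
cat > s.py <<'E'
from h import *
import cv2,sys
o=arm.observe();print(o['position'],o['force'],o['ft_torque'])
im=eyes.get_image("side")[:,:,::-1]; k=sys.argv[1]
cv2.imwrite(f"pics/side{k}.png",im)
cv2.imwrite(f"pics/side{k}d.png",cv2.resize(im[205:255,350:410],None,fx=12,fy=12,interpolation=cv2.INTER_CUBIC))
a=cv2.imread("pics/side1.png").astype(int)
for x in (376,378,379,381): print(x,[(int(a[y,x].mean()),int(im[y,x].mean())) for y in range(229,242)])
E
python3 s.py 6
```

```text
[ 0.54174598 -0.20540205  0.02103752] [1.22006576 1.21519762 0.55837656] [ 0.01771753 -0.00347133  0.05580687]
376 [(120, 101), (119, 102), (111, 101), (88, 89), (70, 76), (73, 73), (76, 73), (77, 79), (80, 79), (82, 82), (82, 82), (82, 82), (85, 83)]
378 [(117, 40), (117, 33), (112, 20), (80, 23), (72, 47), (76, 74), (76, 76), (80, 79), (82, 83), (87, 85), (85, 85), (83, 83), (86, 83)]
379 [(117, 30), (118, 45), (113, 45), (90, 48), (71, 69), (74, 85), (77, 77), (80, 78), (83, 80), (85, 84), (85, 85), (85, 85), (89, 83)]
381 [(117, 101), (119, 101), (117, 101), (103, 100), (75, 96), (74, 73), (75, 75), (77, 76), (80, 80), (80, 80), (81, 80), (81, 82), (85, 83)]
```

Finger pixels now overlap the dome at row 233. At a reported z of 0.021, below the board's face, there is still no contact. So it is confirmed as a height offset with xy correct. I'll keep descending until contact.

>>> {"method": "apply_moves", "body": {"targets": [1,0,0,0.005,0,1,0,0,0.005,0,1,0,0,0.003,0,1,0,0,0,0,1,0,0,0,0]}}

```text
clock: 6.82
position: [0.5417, -0.2054, 0.0158]
ee_rot: [0.687, 3.066, 0.0]
force: [0.2, -0.3, 0.2]
width: 0.002
```

```bash
python3 s.py 7
```

```text
[ 0.5417349  -0.20538618  0.01583497] [ 0.18756369 -0.26902027  0.15019585] [ 0.01494183 -0.04846114  0.00125865]
376 [(120, 102), (119, 102), (111, 102), (88, 99), (70, 98), (73, 85), (76, 76), (77, 76), (80, 79), (82, 82), (82, 83), (82, 82), (85, 85)]
378 [(117, 39), (117, 34), (112, 19), (80, 19), (72, 21), (76, 37), (76, 65), (80, 80), (82, 82), (87, 86), (85, 87), (83, 84), (86, 83)]
379 [(117, 32), (118, 44), (113, 44), (90, 48), (71, 69), (74, 82), (77, 82), (80, 80), (83, 83), (85, 86), (85, 84), (85, 83), (89, 84)]
381 [(117, 101), (119, 103), (117, 101), (103, 101), (75, 101), (74, 99), (75, 87), (77, 78), (80, 79), (80, 80), (81, 81), (81, 81), (85, 84)]
```

View pics/side7d.png

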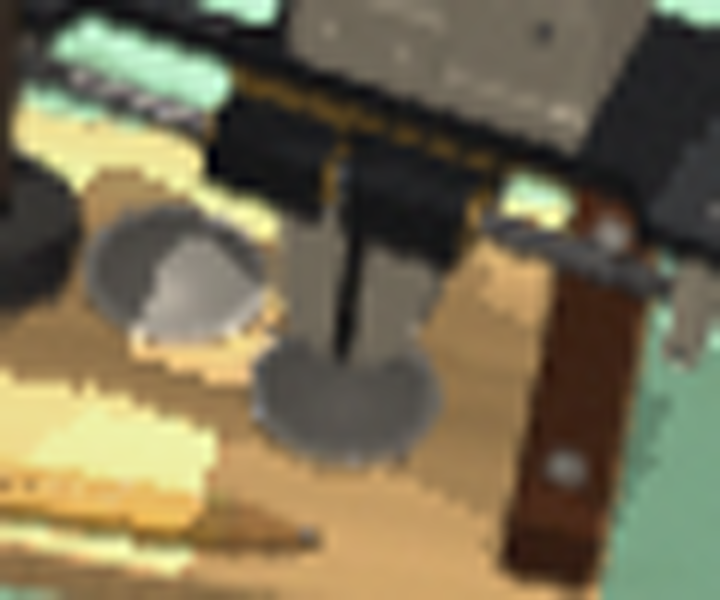

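The fingertip is clearly over the dome now, at crop (340,360), and the body's end pieces clear the stop block by about 45 mm. I'll continue in small steps.

>>> {"method": "apply_moves", "body": {"targets": [1,0,0,0.004,0,1,0,0,0.004,0,1,0,0,0,0,1,0,0,0,0]}}

```text
clock: 7.38
position: [0.5417, -0.2054, 0.0126]
ee_rot: [-0.687, -3.066, -0.0]
force: [-0.1, -0.4, 0.1]
width: 0.006
```

```bash
python3 s.py 8
```

```text
[ 0.54170529 -0.20539339  0.01260203] [-0.06557278 -0.40541697  0.10290841] [ 0.00360139 -0.03286511 -0.0090476 ]
376 [(120, 101), (119, 103), (111, 101), (88, 100), (70, 102), (73, 98), (76, 84), (77, 76), (80, 79), (82, 81), (82, 83), (82, 82), (85, 84)]
378 [(117, 37), (117, 31), (112, 17), (80, 21), (72, 26), (76, 27), (76, 48), (80, 81), (82, 82), (87, 86), (85, 86), (83, 84), (86, 84)]
379 [(117, 34), (118, 45), (113, 45), (90, 50), (71, 68), (74, 82), (77, 84), (80, 88), (83, 81), (85, 84), (85, 84), (85, 83), (89, 84)]
381 [(117, 102), (119, 101), (117, 101), (103, 100), (75, 102), (74, 102), (75, 97), (77, 77), (80, 78), (80, 79), (81, 80), (81, 80), (85, 82)]
```

>>> {"method": "apply_moves", "body": {"targets": [1,0,0,0.004,0,1,0,0,0.003,0,1,0,0,0,0,1,0,0,0,0]}}

```text
clock: 7.92
position: [0.5417, -0.2054, 0.0098]
ee_rot: [0.687, 3.066, 0.0]
force: [0.6, 0.4, -0.2]
width: 0.003
```

```bash
python3 s.py 9
```

```text
[ 0.54174624 -0.20540588  0.0098269 ] [ 0.57473322  0.3800736  -0.20255109] [ 0.00071348  0.0015463  -0.00451625]
376 [(120, 102), (119, 102), (111, 103), (88, 100), (70, 101), (73, 99), (76, 96), (77, 82), (80, 79), (82, 83), (82, 82), (82, 82), (85, 85)]
378 [(117, 37), (117, 32), (112, 19), (80, 21), (72, 24), (76, 26), (76, 29), (80, 52), (82, 83), (87, 86), (85, 86), (83, 84), (86, 84)]
379 [(117, 32), (118, 44), (113, 45), (90, 50), (71, 67), (74, 83), (77, 86), (80, 100), (83, 86), (85, 83), (85, 85), (85, 84), (89, 84)]
381 [(117, 102), (119, 101), (117, 102), (103, 102), (75, 102), (74, 101), (75, 99), (77, 88), (80, 78), (80, 80), (81, 81), (81, 80), (85, 83)]
```

>>> {"method": "apply_moves", "body": {"targets": [1,0,0,0.004,0,1,0,0,0.003,0,1,0,0,0,0,1,0,0,0,0]}}

```text
clock: 8.48
position: [0.5417, -0.2054, 0.007]
ee_rot: [0.687, 3.066, 0.0]
force: [-0.5, 0.5, 0.5]
width: 0.006
```

```bash
python3 s.py 10
```

```text
[ 0.54174965 -0.20540014  0.00701095] [-0.53734591  0.50694955  0.46055212] [-0.00611808 -0.0205563  -0.00440119]
376 [(120, 102), (119, 101), (111, 102), (88, 102), (70, 101), (73, 100), (76, 99), (77, 87), (80, 79), (82, 83), (82, 82), (82, 81), (85, 84)]
378 [(117, 39), (117, 34), (112, 19), (80, 20), (72, 25), (76, 25), (76, 25), (80, 41), (82, 75), (87, 85), (85, 86), (83, 84), (86, 84)]
379 [(117, 31), (118, 44), (113, 45), (90, 47), (71, 65), (74, 81), (77, 85), (80, 101), (83, 98), (85, 85), (85, 85), (85, 82), (89, 83)]
381 [(117, 102), (119, 102), (117, 101), (103, 101), (75, 102), (74, 102), (75, 100), (77, 99), (80, 89), (80, 79), (81, 81), (81, 80), (85, 82)]
```

View pics/side10d.png

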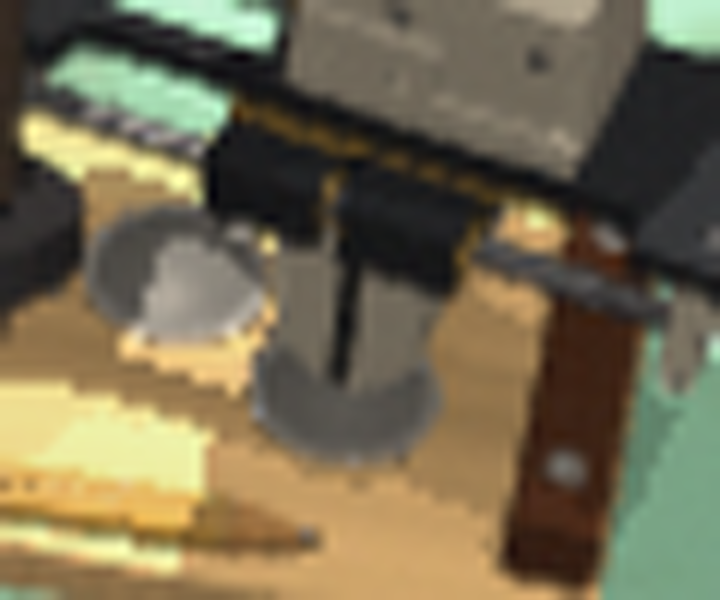

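The tip is now near the dome's middle, at crop (340,385), and there is still no contact at a reported z of 0.007. I'll continue.

>>> {"method": "apply_moves", "body": {"targets": [1,0,0,0.003,0,1,0,0,0.003,0,1,0,0,0,0,1,0,0,0,0]}}

```text
clock: 9.02
position: [0.5417, -0.2054, 0.0046]
ee_rot: [-0.687, -3.066, -0.0]
force: [-0.2, 0.7, -0.0]
width: 0.006
```

```bash
python3 s.py 11
```

```text
[ 0.5416968  -0.20539917  0.00460163] [-0.16716592  0.72665047 -0.01105547] [-0.01371955 -0.03498918 -0.03261291]
376 [(120, 102), (119, 101), (111, 101), (88, 101), (70, 100), (73, 101), (76, 100), (77, 98), (80, 89), (82, 82), (82, 82), (82, 82), (85, 85)]
378 [(117, 38), (117, 34), (112, 20), (80, 19), (72, 22), (76, 25), (76, 26), (80, 37), (82, 63), (87, 85), (85, 86), (83, 83), (86, 82)]
379 [(117, 31), (118, 44), (113, 45), (90, 47), (71, 65), (74, 81), (77, 86), (80, 102), (83, 100), (85, 91), (85, 84), (85, 84), (89, 84)]
381 [(117, 100), (119, 101), (117, 101), (103, 102), (75, 101), (74, 102), (75, 100), (77, 100), (80, 92), (80, 79), (81, 80), (81, 80), (85, 82)]
```

>>> {"method": "apply_moves", "body": {"targets": [1,0,0,0.003,0,1,0,0,0.003,0,1,0,0,0,0,1,0,0,0,0]}}

```text
clock: 9.57
position: [0.5417, -0.2054, 0.0022]
ee_rot: [-0.687, -3.066, -0.0]
force: [0.4, 0.1, 0.1]
width: 0.01
```

```bash
python3 s.py 12; python3 -c "
from h import *
for i in range(6): 
    print(arm.observe()['force'])"
```

```text
[ 0.54171784 -0.20539178  0.00220299] [0.37601086 0.11305847 0.07482288] [-0.01897729  0.01297632 -0.01130538]
376 [(120, 101), (119, 101), (111, 102), (88, 101), (70, 102), (73, 100), (76, 100), (77, 98), (80, 97), (82, 85), (82, 82), (82, 82), (85, 82)]
378 [(117, 39), (117, 34), (112, 19), (80, 20), (72, 23), (76, 24), (76, 26), (80, 33), (82, 52), (87, 76), (85, 85), (83, 82), (86, 84)]
379 [(117, 34), (118, 42), (113, 46), (90, 49), (71, 67), (74, 82), (77, 85), (80, 102), (83, 101), (85, 98), (85, 85), (85, 83), (89, 83)]
381 [(117, 85), (119, 101), (117, 102), (103, 102), (75, 101), (74, 102), (75, 102), (77, 101), (80, 99), (80, 87), (81, 82), (81, 81), (85, 83)]
[-0.42568385  0.08009579 -0.67055507]
[-0.42568385  0.08009579 -0.67055507]
[-0.42568385  0.08009579 -0.67055507]
[-0.42568385  0.08009579 -0.67055507]
[-0.42568385  0.08009579 -0.67055507]
[-0.42568385  0.08009579 -0.67055507]
```

View pics/side12d.png

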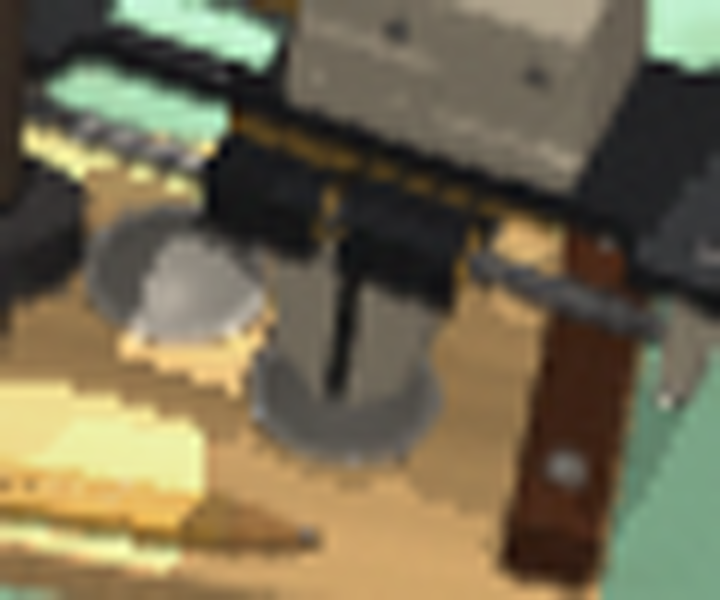

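>>> {"method": "apply_moves", "body": {"targets": [1,0,0,0.003,0,1,0,0,0.003,0,1,0,0,0,0,1,0,0,0,0]}}

```text
clock: 10.12
position: [0.5418, -0.2054, -0.0001]
ee_rot: [0.687, 3.066, 0.0]
force: [-0.2, -0.7, -0.2]
width: 0.003
```

```bash
python3 s.py 13
```

```text
[ 5.41755867e-01 -2.05395312e-01 -1.37794128e-04] [-0.1783334  -0.67781198 -0.15963824] [-0.00417284 -0.00251069 -0.01758362]
376 [(120, 101), (119, 100), (111, 101), (88, 100), (70, 100), (73, 100), (76, 100), (77, 99), (80, 98), (82, 89), (82, 81), (82, 81), (85, 85)]
378 [(117, 38), (117, 34), (112, 21), (80, 17), (72, 23), (76, 24), (76, 22), (80, 32), (82, 45), (87, 56), (85, 85), (83, 84), (86, 85)]
379 [(117, 28), (118, 44), (113, 45), (90, 48), (71, 66), (74, 81), (77, 86), (80, 101), (83, 102), (85, 99), (85, 91), (85, 84), (89, 84)]
381 [(117, 49), (119, 101), (117, 102), (103, 101), (75, 102), (74, 101), (75, 101), (77, 102), (80, 101), (80, 97), (81, 80), (81, 80), (85, 83)]
```

>>> {"method": "apply_moves", "body": {"targets": [1,0,0,0.003,0,1,0,0,0.003,0,1,0,0,0,0,1,0,0,0,0,1,0,0,0,0]}}

```text
clock: 10.8
position: [0.5418, -0.2054, -0.0025]
ee_rot: [0.687, 3.065, 0.0]
force: [0.0, -0.7, 2.4]
width: 0.007
```

```bash
python3 s.py 14
```

```text
[ 0.54178878 -0.2053753  -0.00252659] [ 0.00627341 -0.72131982  2.40052875] [0.03160649 0.02874324 0.02077359]
376 [(120, 99), (119, 100), (111, 101), (88, 101), (70, 100), (73, 100), (76, 100), (77, 100), (80, 100), (82, 98), (82, 85), (82, 86), (85, 102)]
378 [(117, 24), (117, 32), (112, 20), (80, 20), (72, 23), (76, 23), (76, 23), (80, 35), (82, 44), (87, 49), (85, 64), (83, 86), (86, 92)]
379 [(117, 27), (118, 43), (113, 43), (90, 50), (71, 66), (74, 83), (77, 86), (80, 100), (83, 102), (85, 101), (85, 98), (85, 86), (89, 93)]
381 [(117, 28), (119, 58), (117, 101), (103, 101), (75, 102), (74, 101), (75, 101), (77, 102), (80, 103), (80, 99), (81, 87), (81, 84), (85, 100)]
```

View pics/side14d.png

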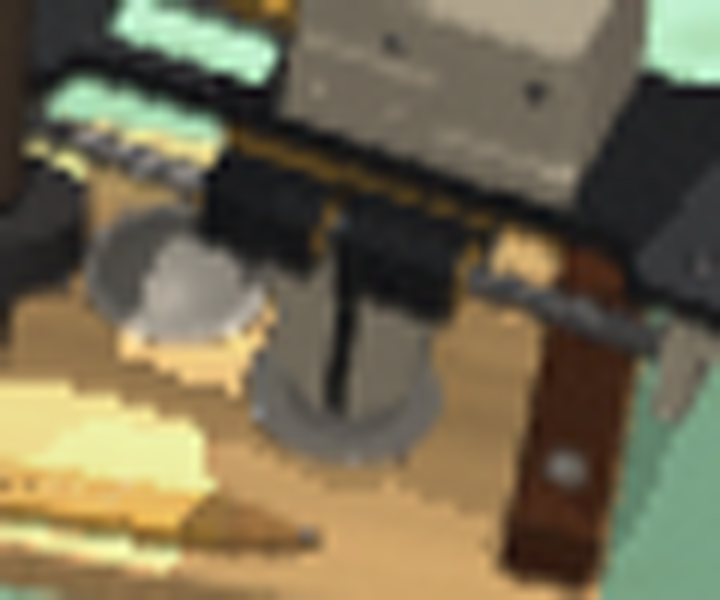

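Contact: Fz is 2.4 N at a reported z of -0.0025, about 2.3 mm of travel, with the tip centred on pad 1. The reported z therefore reads about 28.7 mm low, which is constant so far. I'll press 2 mm more, then go low over gap 1 to pad 2 and press gently there to check the offset.

>>> {"method": "apply_moves", "body": {"targets": [1,0,0,0.003,0,1,0,0,0.002,0,1,0,0,0,0,1,0,0,0,0]}}

```text
clock: 11.35
position: [0.5418, -0.2054, -0.0045]
ee_rot: [0.687, 3.065, 0.0]
force: [-0.5, 0.8, 2.6]
width: 0.003
```

>>> {"method": "apply_moves", "body": {"targets": [1,0,0,-0.014,0,1,0,0,-0.013,0,1,-0.014,0.032,0,0,1,-0.014,0.032,0,0,1,0,0,0,0,1,0,0,0,0,1,-0.008,0.033,0,0,1,-0.008,0.033,0,0,1,0,0,0,0,1,0,0,0.01,0,1,0,0,0.007,0,1,0,0,0.004,0,1,0,0,0,0,1,0,0,0,0]}}

```text
clock: 13.1
position: [0.5796, -0.1662, -0.0021]
ee_rot: [-0.688, -3.065, 0.0]
force: [-1.0, -1.0, 1.6]
width: 0.003
```

```bash
python3 s.py 15; python3 d.py
```

```text
[ 0.57958857 -0.16618429 -0.00209078] [-0.95451761 -0.96425724  1.58673235] [-0.08326183  0.28893191 -0.0285109 ]
376 [(120, 116), (119, 116), (111, 108), (88, 85), (70, 68), (73, 71), (76, 73), (77, 79), (80, 96), (82, 99), (82, 101), (82, 100), (85, 103)]
378 [(117, 115), (117, 116), (112, 108), (80, 79), (72, 70), (76, 73), (76, 75), (80, 80), (82, 82), (87, 90), (85, 105), (83, 105), (86, 107)]
379 [(117, 115), (118, 115), (113, 110), (90, 87), (71, 68), (74, 73), (77, 74), (80, 75), (83, 81), (85, 88), (85, 106), (85, 106), (89, 107)]
381 [(117, 114), (119, 115), (117, 115), (103, 101), (75, 74), (74, 72), (75, 74), (77, 76), (80, 77), (80, 78), (81, 84), (81, 99), (85, 103)]
[ 0.5797 -0.1662 -0.0021] [-1.4817 -0.8455  2.0225] 0.004967589431613997
world [[ 0.5416 -0.2045]
 [ 0.5622 -0.1869]
 [ 0.5794 -0.1659]
 [ 0.5924 -0.1421]
 [ 0.601  -0.1164]
 [ 0.6048 -0.0896]
 [ 0.6037 -0.0625]
 [ 0.5978 -0.036 ]
 [ 0.5872 -0.0111]]
moves [[ 0.0452 -0.1272  0.    ]
 [-0.0279  0.0618 -0.    ]
 [-0.0163  0.0658 -0.    ]
 [-0.0042  0.0676 -0.    ]
 [ 0.0081  0.0673 -0.    ]
 [ 0.02    0.0647 -0.    ]
 [ 0.0314  0.0601 -0.    ]
 [ 0.0417  0.0535 -0.    ]
 [ 0.0506  0.0451 -0.    ]]
```

View pics/side15d.png

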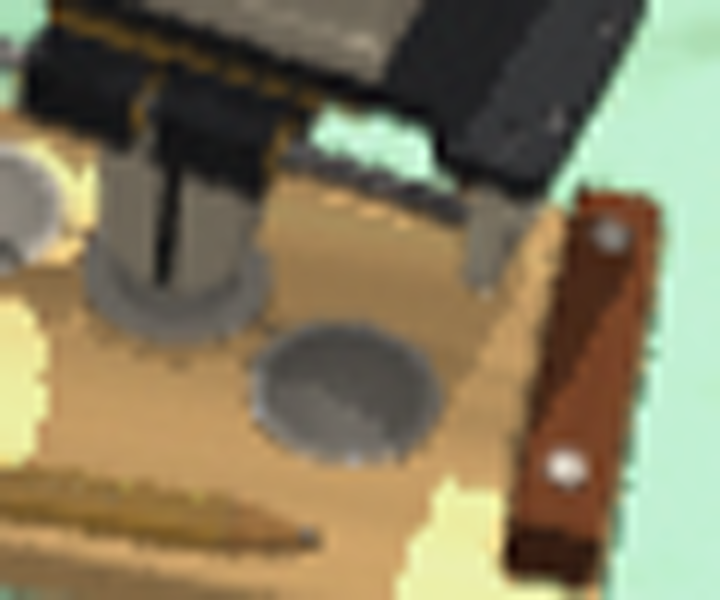

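The tip is centred on pad 2 at crop (165,285) and pad 1 is back up. The force is about 1.8 N at -0.0021, so contact is at about -0.0007. I'll press about 3 mm deeper and then go on to pad 3.

>>> {"method": "apply_moves", "body": {"targets": [1,0,0,0.004,0,1,0,0,0.004,0,1,0,0,0,0,1,0,0,0,0]}}

```text
clock: 13.65
position: [0.5799, -0.1661, -0.0053]
ee_rot: [0.687, 3.065, -0.0]
force: [-0.6, -2.0, 3.3]
width: 0.003
```

>>> {"method": "apply_moves", "body": {"targets": [1,0,0,-0.015,0,1,0,0,-0.014,0,1,-0.002,0.034,0,0,1,-0.002,0.034,0,0,1,0,0,0,0,1,0,0,0,0,1,0.004,0.034,0,0,1,0.004,0.034,0,0,1,0,0,0,0,1,0,0,0.01,0,1,0,0,0.007,0,1,0,0,0.006,0,1,0,0,0,0,1,0,0,0,0]}}

```text
clock: 15.4
position: [0.6014, -0.1164, -0.0029]
ee_rot: [-0.688, -3.065, 0.0]
force: [-1.2, -0.7, 3.2]
width: 0.004
```

```bash
python3 d.py|head -1
python3 - <<'E'
from h import *
import cv2
for n in("side","top"):
    im=eyes.get_image(n)[:,:,::-1]
    cv2.imwrite(f"pics/{n}16.png",cv2.resize(im[185:275,285:425],None,fx=5,fy=5,interpolation=cv2.INTER_CUBIC))
E
```

```text
[ 0.6014 -0.1164 -0.0029] [-1.1728 -0.6845  3.2435] 0.004376137908241097
```

View pics/side16.png

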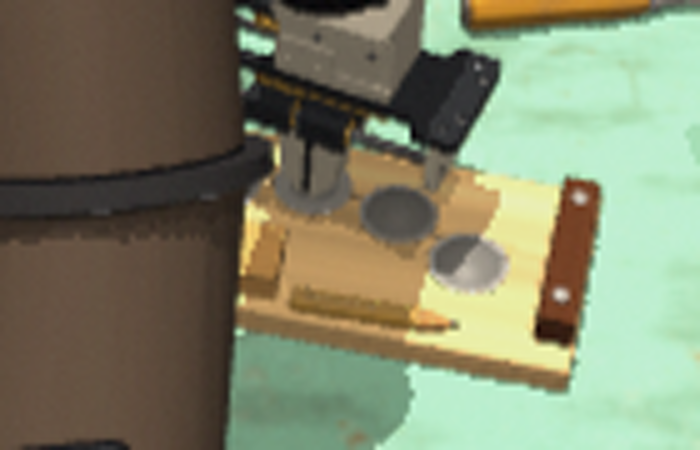

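The tip is centred on pad 3 at (310,190) with 3.2 N, and pads 1 and 2 are back up. Now I'll press slightly more and go on to pad 4.

>>> {"method": "apply_moves", "body": {"targets": [1,0,0,0.003,0,1,0,0,0.003,0,1,0,0,0,0,1,0,0,0,0]}}

```text
clock: 16.0
position: [0.6016, -0.1162, -0.0053]
ee_rot: [0.687, 3.065, -0.0]
force: [-2.4, -2.0, 3.8]
width: 0.006
```

>>> {"method": "apply_moves", "body": {"targets": [1,0,0,-0.015,0,1,0,0,-0.014,0,1,0.01,0.032,0,0,1,0.01,0.032,0,0,1,0,0,0,0,1,0,0,0,0,1,0.015,0.03,0,0,1,0.015,0.03,0,0,1,0,0,0,0,1,0,0,0.01,0,1,0,0,0.007,0,1,0,0,0.006,0,1,0,0,0,0,1,0,0,0,0]}}

```text
clock: 17.75
position: [0.6047, -0.063, -0.0028]
ee_rot: [0.688, 3.065, -0.0]
force: [-1.2, -0.4, 3.0]
width: 0.007
```

```bash
python3 d.py|head -1
python3 - <<'E'
from h import *
import cv2
for n in("side","top"):
    im=eyes.get_image(n)[:,:,::-1]
    cv2.imwrite(f"pics/{n}17.png",cv2.resize(im[185:275,285:425],None,fx=5,fy=5,interpolation=cv2.INTER_CUBIC))
E
```

```text
[ 0.6047 -0.063  -0.0028] [-1.1802 -0.3845  3.0017] 0.006802373234963103
```

View pics/side17.png

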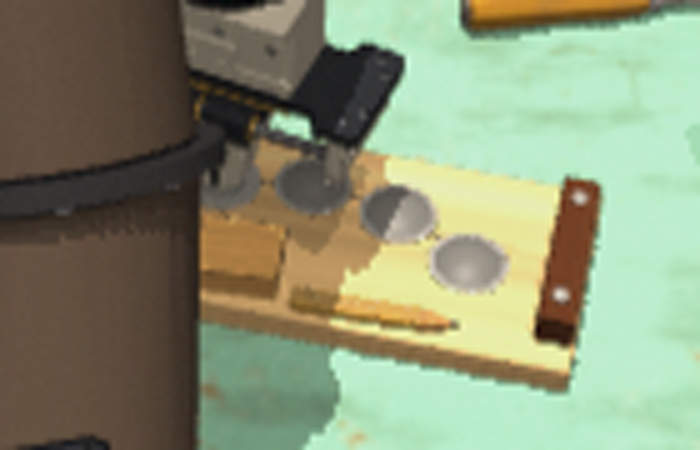

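View pics/top17.png

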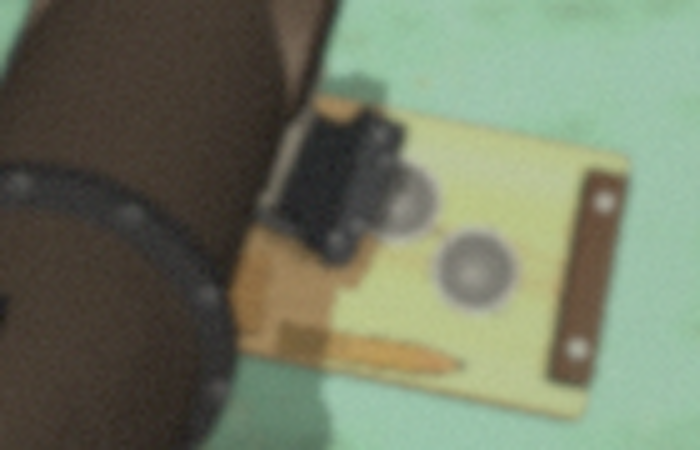

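The tip is on pad 4 at (235,185) with 3.0 N, and pads 1 to 3 are up. The board, pencil and offcut are unmoved. On to pad 5.

>>> {"method": "apply_moves", "body": {"targets": [1,0,0,0.003,0,1,0,0,0.003,0,1,0,0,0,0,1,0,0,0,0]}}

```text
clock: 18.35
position: [0.6047, -0.0628, -0.0053]
ee_rot: [0.687, 3.065, -0.0]
force: [-0.8, -1.6, 3.1]
width: 0.004
```

>>> {"method": "apply_moves", "body": {"targets": [1,0,0,-0.015,0,1,0,0,-0.014,0,1,0.021,0.027,0,0,1,0.021,0.027,0,0,1,0,0,0,0,1,0,0,0,0,1,0.026,0.023,0,0,1,0.026,0.023,0,0,1,0,0,0,0,1,0,0,0.01,0,1,0,0,0.007,0,1,0,0,0.006,0,1,0,0,0,0,1,0,0,0,0]}}

```text
clock: 20.1
position: [0.5879, -0.0108, -0.0028]
ee_rot: [0.687, 3.065, -0.0]
force: [-0.1, -2.1, 2.1]
width: 0.004
```

>>> {"method": "apply_moves", "body": {"targets": [1,0,0,0.003,0,1,0,0,0.003,0,1,0,0,0,0,1,0,0,0,0]}}

```text
clock: 20.6
position: [0.5879, -0.0106, -0.0053]
ee_rot: [0.687, 3.065, -0.0]
force: [-0.8, -1.4, 3.4]
width: 0.006
```

All five pads are pressed. Now I'll rise clear and swing back left to see the board.

>>> {"method": "apply_moves", "body": {"targets": [1,0,0,-0.02,0,1,0,0,-0.06,0,1,0,0,-0.1,0,1,0,0,-0.1,0,1,0,0,-0.1,0,1,0,0,-0.1,0,1,0,0,-0.05,0,1,0.05,0.03,0,0,1,0.1,0.05,0,0,1,0.1,0.05,0,0,1,0.1,0.1,0,0,1,0.05,0.1,0,0,1,0.05,0.1,0,0,1,0,0.1,0,0,1,0,0.1,0,0,1,0,0.1,0,0,1,0,0.05,0,0,1,0,0,0,0,1,0,0,0,0]}}

```text
clock: 22.98
position: [0.5577, 0.3475, 0.2066]
ee_rot: [-0.688, -3.065, 0.001]
force: [-0.2, -0.2, 0.2]
width: 0.002
```

```bash
python3 d.py|head -1
python3 - <<'E'
from h import *
import cv2
for n in("side","top"):
    im=eyes.get_image(n)[:,:,::-1]; cv2.imwrite(f"pics/{n}18.png",im)
a=cv2.imread("pics/top0.png")[185:275,275:419];b=cv2.imread("pics/top18.png")[185:275,275:419]
cv2.imwrite("pics/topcmp.png",cv2.resize(np.vstack([a,b]),None,fx=3.3,fy=3.3,interpolation=cv2.INTER_CUBIC))
for n in("side","top"):
    f=lambda k:np.float32(cv2.cvtColor(cv2.imread(f"pics/{n}{k}.png"),cv2.COLOR_BGR2GRAY)[185:275,285:419])
    print(n,cv2.phaseCorrelate(f(0),f(18)))
E
```

```text
[0.5577 0.3475 0.2066] [-0.1884 -0.1638  0.2346] 0.0021284204005562906
side ((0.559271408675329, -0.037773341934858706), 0.8230559276062765)
top ((0.381893879210935, -0.0041254999356254984), 1.061236747459129)
```

View pics/side18.png

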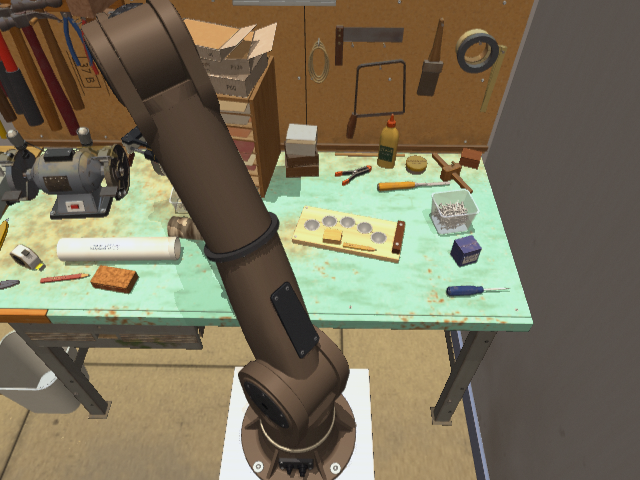

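View pics/topcmp.png

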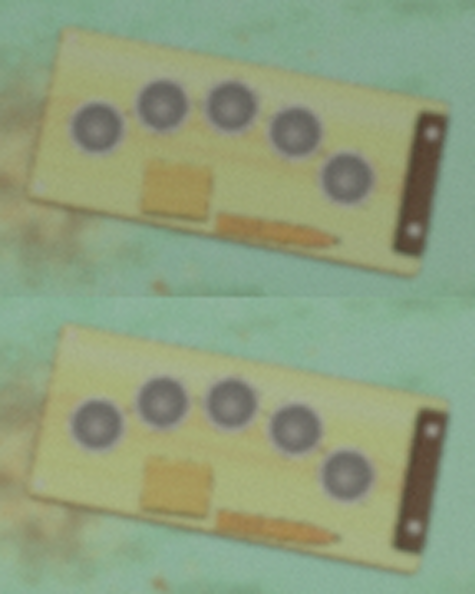

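The arm is clear, all five pads look up as at the start, and the board, pencil and offcut are unmoved. I'll back off a little from the rack, settle and hand in.

>>> {"method": "apply_moves", "body": {"targets": [1,0.06,-0.03,0,0,1,0.08,-0.04,0,0,1,0.06,-0.03,0,0,1,0,0,0,0,1,0,0,0,0,1,0,0,0,0,1,0,0,0,0]}}

```text
clock: 23.95
position: [0.4693, 0.3462, 0.2065]
ee_rot: [0.688, 3.065, -0.0]
force: [0.7, 0.7, 0.2]
width: 0.006
```

```bash
python3 -c "
from h import *
o=arm.observe();print(o['position'],o['force'],abs(o['dq']).max());print(arm.sign_off())"
```

```text
[0.46933654 0.34617917 0.20648864] [0.7017155  0.70420758 0.2167879 ] 0.0027778093968300987
the job is handed in; nothing more can be done
None
```

I ran the shut fingertips along the bowed row from the pad next to the stop block to the far one. I pressed each of the five pads and passed low over the line between them, lifting only a few millimetres between pads. The job was handed in at about 24 s.

- **Pressing force:** the force readings at the end of each press were 2.6, 3.3, 3.8, 3.1 and 3.4 N upward, which by the spring rate is roughly 3 to 4.5 mm down. This is an estimate: force noise was about 0.5 to 1 N, and pad 1 is the least certain, at about 3.5 mm.
- **Final pictures:** all five pads look up again. The board, pencil and offcut look unmoved, with an image shift of about half a pixel (roughly 1 mm). The arm ended clear, with only noise-level force on it. I did not measure the other bystanders one by one, and the arm hid part of the half log and screw tub in the last side view.
- **Disagreements:**
    - The fingertips first touched a pad at a reported TCP height of about 0 mm, where 28.5 mm was expected. I found each press by force and pictures instead of the stated height.
    - The two cameras differed by about 3.5 mm in x for the pads, so I used the mean.

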